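# Put every lid on its own crock and the cover on the butter dish

## Task

Close the food containers: put each of the three wooden lids on the white crock of its size, plug down in the mouth and sitting flat on the rim, and set the cover centred and square on the butter dish. Leave the crocks and the dish standing where they are, and do not disturb the glass and the garlic among them.

Things in the scene. Friction and masses are not known exactly. Their poses are not given: they have to be found in the camera images.
- crock_small: the small of three open white ceramic crocks (plain round jars, standing upright, heavy enough to stay put): 52 mm outside diameter, 45 mm high, wall 4 mm, mouth 44 mm across. Origin: centre of its underside, z up. Its lid is lid_small.
- lid_small: the small of three round wooden crock lids, lying right way up: disc 58 mm across, 7 mm thick; under it a cork plug 8 mm deep, 37 mm across, tapered; on top a round knob 22 mm across, 26 mm high. Origin: centre of the plug's underside, z up; disc z = 8 to 15 mm, knob 15 to 41 mm. Seated, the disc rests on the rim: origin 37 mm above the crock's.
- crock_medium: the medium of three open white ceramic crocks (plain round jars, standing upright, heavy enough to stay put): 68 mm outside diameter, 55 mm high, wall 4 mm, mouth 60 mm across. Origin: centre of its underside, z up. Its lid is lid_medium.
- lid_medium: the medium of three round wooden crock lids, lying right way up: disc 74 mm across, 7 mm thick; under it a cork plug 8 mm deep, 53 mm across, tapered; on top a round knob 22 mm across, 26 mm high. Origin: centre of the plug's underside, z up; disc z = 8 to 15 mm, knob 15 to 41 mm. Seated, the disc rests on the rim: origin 47 mm above the crock's.
- crock_large: the large of three open white ceramic crocks (plain round jars, standing upright, heavy enough to stay put): 84 mm outside diameter, 62 mm high, wall 4 mm, mouth 76 mm across. Origin: centre of its underside, z up. Its lid is lid_large.
- lid_large: the large of three round wooden crock lids, lying right way up: disc 90 mm across, 7 mm thick; under it a cork plug 8 mm deep, 69 mm across, tapered; on top a round knob 22 mm across, 26 mm high. Origin: centre of the plug's underside, z up; disc z = 8 to 15 mm, knob 15 to 41 mm. Seated, the disc rests on the rim: origin 54 mm above the crock's.
- butter_dish: flat off-white rectangular butter dish with rounded corners, 108 x 142 x 14 mm, long side along its y axis. Origin: centre of its underside, z up. A cover set on it rests at z = 14 mm.
- butter_lid: off-white butter dish cover, standing right way up: box 78 x 110 mm, 45 mm high, long side along its y axis, with a carrying bow on top: a round bar 10 mm thick that runs along its y axis, 60 mm long at the foot, about 36 mm long and level on top, its top at z = 62 mm (finger room under it; pinch it across, along x). Origin: centre of its lower edge plane, z up. Either way round fits the dish.
- glass: small clear drinking glass, 48 mm in diameter, 58 mm high, a bystander to be left alone. Origin: centre of its underside.
- garlic: bulb of garlic, 60 mm across, 59 mm high, a bystander to be left alone. Origin: centre of its underside. (Round the work: a tall fridge at the right, nearest corner about 0.53 m ahead of the robot and 0.16 m to its right, so come in round it close to the robot; a tiled wall corner at the left about 0.50 m ahead and 0.47 m to the left.)
There are look-alikes about, which are no part of the job. What is shaped like the crock_medium but blue is not meant.

How it is judged:
At the end, for the whole second after the job is handed in: each wooden lid is centred within 8 mm on the crock of its size, at seated height within 4 mm and level; the butter cover is within 12 mm of the middle of the dish, resting on it, its long side along the dish's within 0.2 rad; the crocks and the dish stand upright; all at rest (horizontal distance between lid_small and crock_small below 0.008 m and z of lid_small in the frame of crock_small between 0.033 and 0.041 m and angle between each of lid_small, crock_small, lid_medium, crock_medium, lid_large, crock_large, butter_lid, butter_dish's own z axis and vertical below 0.06 rad and linear speed of each of lid_small, lid_medium, lid_large, butter_lid below 0.02 m/s and horizontal distance between lid_medium and crock_medium below 0.008 m and z of lid_medium in the frame of crock_medium between 0.043 and 0.051 m and horizontal distance between lid_large and crock_large below 0.008 m and z of lid_large in the frame of crock_large between 0.05 and 0.058 m and horizontal distance between butter_lid and butter_dish below 0.012 m and z of butter_lid in the frame of butter_dish between 0.01 and 0.018 m and angle between the y axis of butter_lid and the y axis of butter_dish, either way round below 0.2 rad); the robot touches nothing.
It fails at once if a crock or the dish is pushed more than 50 mm from where it stood (distance of any of crock_small, crock_medium, crock_large, butter_dish from where it was at the start of the episode above 0.05 m).
It fails at once if the glass or the garlic is moved more than 30 mm (distance of any of glass, garlic from where it was at the start of the episode above 0.03 m).
It also fails if it takes over 112 s, if anything falls off the work surface, if the arm or the gripper's body presses on something with over 40 N, if the wrist force passes 120 N, or if a joint passes its speed limit or range.

## Robot

A 6-joint arm with a two-finger parallel gripper is mounted at the origin on a cart in front of the work surface, level with it; the furniture and walls round the work are solid. World frame = base frame: x ahead of the robot, y to its left, z up, the work surface at z = 0. Lengths are in m, angles in rad, forces in N, time in s.
With the tool pointing down it reaches from about 0.325 to 0.9 m from the base axis. Payload 3.5 kg.
Tool frame: the origin (TCP) lies midway between the tips of the shut fingers; the grasp point (between the pads) lies 19 mm behind it (bot.grasp_offset is the distance from the TCP to the grasp point, in m); z points along the fingers, y is the line along which they close (so a half turn about z gives the same grasp; the last joint's range is limited). The gripper opens to 85 mm and grips with 20 to 120 N. Pads are 22 mm wide; open, the fingers measure 114 mm over their backs; the gripper's body (76 mm by 85 mm) begins 54 mm behind the grasp point. The pads swing forward as they close: fully open they stand 13 mm farther back than shut.
Start: joints at [-1.33, 0.276, -0.026, 1.268, 0, 1.467], TCP at [0.211, -0.588, 0.231] pointing down, gripper open.
Joint ranges: [-3.12, 3.12], [-0.85, 1.88], [-1.08, 1.24], [-1.95, 2.15], [-1.57, 1.53], [-3.14, 3.14]. Speed limits (rad/s): [2.57, 2.57, 3.14, 3.14, 3.14, 3.14].

## Interface

Orientations are given as a unit quaternion [w, x, y, z].
In Python, from station import bot, cams, job_done, finder gives the robot as it stands.
- The arm moves only by the shell command python3 -m creep 'ROWS' [FORCE]. ROWS is JSON, a list of rows, each a list of 7 numbers: the turn, a rotation vector about the tool's x, y, z as a fraction of full scale, then the shift along the tool's x, y, z as a fraction of full scale, then the finger opening in mm, from 0 to 85.4. In form: [[ax, ay, az, tx, ty, tz, jaw], ...]. A call has 1 to 12 rows; each row shifts and turns the commanded pose from where the row before left it, along the tool's axes as they then stand; what a row does not reach is not made up. Full scale, the value 1, is 0.5 m for a shift and 360 degrees for a turn. A row lasts 1/12 s, in which the tool goes at most 41.7 mm and 7.16 degrees, less where a joint would pass 70% of its speed; a pose out of reach is approached as far as the arm can. A call with a number of a shift or a turn outside -1 to 1 is refused whole. A call with a gripper value outside its range is refused whole. The fingers move at their own pace and stop on an object; FORCE is the grip in N (left out, the last holds). Time passes only in rows, so rows that do not move let the fingers close. It gives the time, the measured TCP pose, the force, the opening and the grip force at its end, in the units of the state.
- bot.read_state(): the state, without advancing time (a new reading comes with each control period).
- cams.snapshot(name): name is "scene" or "top" or "wrist"; returns (picture, depth): 420x560x3 uint8, red, green, blue; 420x560 float32, m along the optical axis (not along the pixel's ray), 0 where there is no reading.
- cams.camera_model(name): a dict with "fx", "fy", "cx", "cy" (pixels), "pose" (4x4, takes a point from camera to world coordinates). Camera axes: x right, y down, z forward; pixel columns grow to the right and rows downward; lengths in m; the calibration is good to about 2 mm. A picture is of the moment at which its call begins: read the wrist's pose just before it. camera_model takes no time and is no camera call; for the wrist camera it gives the pose at the moment of the call.
- job_done(): hands the job in; it is judged then, once.
Trained networks look in the newest picture that a camera, given by its name, has taken for a name from the list of things; names that differ only in an ending like _2 or _b are one class to them, and where a whole thing is asked for, a point or a joint stands for the part that bears it (a point fixed in the world has none). Each returns a list of dicts, best first, with "confidence" (0 to 1); they miss things now and then, are a little off and sometimes report something else, mostly with a low value. They report only what shows in the picture. A call takes as long as a camera call. They do not tell look-alikes from the thing itself.
- finder.search_frame(camera, name): "point" ([x, y, z] in m, in the coordinates of the camera as it stood for that picture, good to about 4 mm: the middle of the surface that is visible of it).
- finder.cut_out(camera, name): "region" (420x560 bool, what is visible of it).
- finder.spot_point(camera, name): "point" ([x, y, z] in m, in the coordinates of the camera as it stood for that picture, good to about 4 mm: a listed point, or the origin of a listed thing).
The state is a dict: "clock": time; "joints": joint angles; "qd": joint speeds; "tau": joint torques, N m; "position": TCP position; "tool_rot": TCP orientation; "contact_force": force on the tool from outside, world axes, zero at the start; "moment": the same for the moment, N m; "gripper_width": opening from 0.0 (shut) to 1.0 (fully open); "grasp_force": force on a finger pad.
Only numpy, scipy, OpenCV 4.12 (cv2) and the standard library are available. Lean on these libraries where they do the work, as an engineer would, in place of code of your own. Each camera call takes 0.05 s, during which the arm holds its last target. There are 200 camera calls.

## Working session

There is one attempt and no reset: what is moved stays moved. The work goes in short steps, Python scripts to look and compute and a shell command to move; the robot and the scene stay as the last step left them, time stands still between calls to the robot, and variables do not carry over. Pictures are saved under pics/ and viewed, at most 14 in all, crops included, and the job is handed in when it is done.

```bash
ls; mkdir -p pics
cat > h.py <<'E'
import numpy as np, cv2
from station import bot, cams, finder
def snap(n, f=None):
    M=cams.camera_model(n); p,d=cams.snapshot(n)
    if f: cv2.imwrite('pics/'+f,p[:,:,::-1])
    return p,d,M
def world(d,M):
    v,u=np.mgrid[:420,:560]
    P=np.stack([(u-M['cx'])/M['fx']*d,(v-M['cy'])/M['fy']*d,d],-1)
    T=np.array(M['pose']); return P@T[:3,:3].T+T[:3,3]
E
python3 - <<'E'
from h import *
for c in ('top','scene'):
    p,d,M=snap(c,c+'1.png'); np.savez(c+'.npz',p=p,d=d)
    T=np.array(M['pose']); print(c,T.round(3).tolist(),M['fx'])
    for n in ['crock_small','crock_medium','crock_large','lid_small','lid_medium','lid_large','butter_dish','butter_lid','glass','garlic']:
        for r in finder.spot_point(c,n)[:4]:
            q=T[:3,:3]@np.array(r['point'])+T[:3,3]
            uv=(M['fx']*r['point'][0]/r['point'][2]+M['cx'],M['fy']*r['point'][1]/r['point'][2]+M['cy'])
            print(n,round(r['confidence'],2),q.round(3),np.round(uv))
s=bot.read_state(); print(s, bot.grasp_offset)
E
```

```text
pics
top [[0.017, -0.994, 0.109, 0.326], [-1.0, -0.015, 0.024, 0.221], [-0.023, -0.11, -0.994, 0.992], [0.0, 0.0, 0.0, 1.0]] 443.9625776069318
crock_small 0.82 [ 0.494  0.035 -0.001] [375. 186.]
crock_small 0.44 [ 0.447  0.321 -0.   ] [248. 205.]
crock_medium 0.96 [0.54  0.195 0.004] [304. 164.]
crock_medium 0.83 [0.204 0.399 0.001] [209. 314.]
crock_medium 0.36 [ 0.492  0.032 -0.003] [376. 187.]
crock_large 0.72 [ 0.592  0.073 -0.002] [358. 143.]
lid_small 0.93 [0.332 0.309 0.001] [252. 256.]
lid_medium 0.91 [ 0.607  0.37  -0.   ] [228. 135.]
butter_dish 0.95 [0.677 0.207 0.   ] [300. 107.]
butter_lid 0.85 [ 0.415  0.17  -0.001] [315. 220.]
glass 0.84 [0.33  0.418 0.001] [203. 256.]
glass 0.29 [0.496 0.038 0.003] [374. 185.]
garlic 0.7 [ 0.553  0.29  -0.   ] [263. 159.]
scene [[-0.543, -0.572, 0.615, -0.219], [-0.84, 0.371, -0.397, 0.652], [-0.001, -0.732, -0.682, 0.775], [0.0, 0.0, 0.0, 1.0]] 490.52190028957773
crock_small 0.79 [0.491 0.03  0.002] [341. 180.]
crock_medium 0.74 [ 0.538  0.196 -0.002] [274. 194.]
crock_medium 0.69 [0.204 0.396 0.004] [277. 334.]
crock_large 0.55 [0.5
[... 365 characters left out ...]
clock': 1.1, 'joints': array([-1.33037106e+00,  2.76365078e-01, -2.64214493e-02,  1.26798992e+00,
       -9.52625901e-06,  1.46740435e+00]), 'qd': array([ 0.00039767,  0.0002105 ,  0.00092861,  0.00046154, -0.00059036,
       -0.00035602]), 'tau': array([ 1.24366434e-04, -4.45505297e+01,  2.95569599e+01,  9.97049210e-04,
       -8.08256050e-05, -3.84772875e-06]), 'position': array([ 0.21066739, -0.5884144 ,  0.23132488]), 'tool_rot': array([ 1.02411428e-05,  9.85260066e-01,  1.71063151e-01, -4.07154292e-06]), 'contact_force': array([-1.04157104,  1.15270709,  0.12045788]), 'moment': array([ 0.01521578, -0.05781296,  0.06521171]), 'grasp_force': 0.0, 'gripper_width': 1.000151994022354} 0.0187
```

View pics/top1.png

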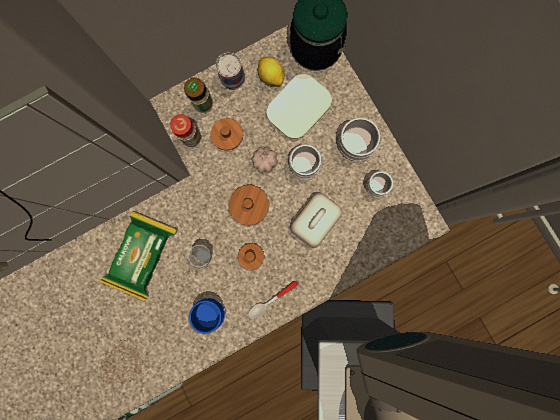

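View pics/scene1.png

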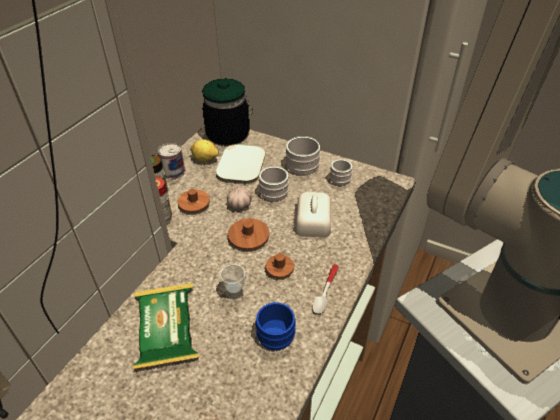

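The pictures show everything: the lids are at top-view pixels (250,256), (227,134) and (248,204). The white crocks are at (378,183), (304,160) and (358,139), the dish at (299,106) and the cover at (316,218). The blue crock at (206,316) is the look-alike. Next I refine the positions using depth.

```bash
cat > m.py <<'E'
from h import *
from scipy.optimize import least_squares
def circ(P,r=None):
    c=P.mean(0)
    f=lambda x:np.hypot(P[:,0]-x[0],P[:,1]-x[1])-x[2]
    s=least_squares(f,[*c,r],loss='soft_l1',f_scale=.002); return s.x,len(P)
def lidc(W,xy,R):
    D=np.hypot(W[...,0]-xy[0],W[...,1]-xy[1]); z=W[...,2]
    k=W[(D<.025)&(z>.036)&(z<.046)][:,:2]
    d=(D<R+.02)&(z>.011)&(z<.019)
    (c,r)=cv2.minEnclosingCircle(W[d][:,:2].astype(np.float32))
    return k.mean(0).round(4),len(k),np.round(c,4),round(r,4),np.median(W[d][:,2]).round(4)
def rect(W,m):
    r=cv2.minAreaRect((W[m][:,:2]*1000).astype(np.float32)); return np.round(r[0],1),np.round(r[1],1),round(r[2],1)
E
python3 - <<'E'
from m import *
for c in ('top','scene'):
    f=np.load(c+'.npz'); W=world(f['d'],cams.camera_model(c)); W[f['d']==0]=9
    print(c)
    for n,xy,R in (('S',(.332,.309),.029),('M',(.607,.37),.037),('L',(.446,.318),.045)): print(n,*lidc(W,xy,R))
    for n,xy,R,h in (('s',(.493,.033),.026,.045),('m',(.54,.195),.034,.055),('l',(.59,.073),.042,.062)):
        D=np.hypot(W[...,0]-xy[0],W[...,1]-xy[1])
        m=(abs(W[...,2]-h)<.004)&(D<R+.015); x=circ(W[m][:,:2],R-.002)
        (q,r)=cv2.minEnclosingCircle(W[m][:,:2].astype(np.float32))
        print(n,x[0].round(4),x[1],np.round(q,4),round(r,4),np.median(W[m][:,2]).round(4))
    D=np.hypot(W[...,0]-.415,W[...,1]-.17); z=W[...,2]
    print('box',rect(W,(D<.09)&(z>.036)&(z<.05)),'bow',rect(W,(D<.05)&(z>.056)&(z<.068)))
    D=np.hypot(W[...,0]-.675,W[...,1]-.208)
    m=(D<.1)&(z>.010)&(z<.018)
    print('dish',rect(W,cv2.erode(cv2.morphologyEx(m.astype(np.uint8),cv2.MORPH_OPEN,np.ones((3,3))),None,iterations=0)>0))
E
```

```text
top
S [0.3311 0.3101] 81 [0.3315 0.3104] 0.0288 0.0153
M [0.6063 0.3719] 75 [0.6066 0.3724] 0.0371 0.0153
L [0.4454 0.3176] 78 [0.4459 0.3179] 0.045 0.0153
s [0.4933 0.0314 0.0237] 139 [0.4937 0.0311] 0.0261 0.0447
m [0.5396 0.1945 0.0317] 182 [0.5399 0.1945] 0.0341 0.055
l [0.5898 0.0776 0.0397] 236 [0.5902 0.0774] 0.0425 0.0616
box (array([414.3, 168.2]), array([ 71.2, 102.1]), 53.5) bow (array([414.1, 168.4]), array([11.6, 42.8]), 53.0)
dish (array([673.7, 209.3]), array([108.3, 142. ]), 49.6)
scene
S [0.3289 0.3114] 79 [0.3299 0.3106] 0.03 0.015
M [0.6035 0.373 ] 57 [0.6063 0.3739] 0.0392 0.0152
L [0.443  0.3191] 68 [0.4456 0.3188] 0.0466 0.0152
s [0.4917 0.0321 0.0237] 110 [0.492  0.0303] 0.0284 0.0441
m [0.538  0.1951 0.0317] 156 [0.5385 0.1952] 0.035 0.0544
l [0.5883 0.0783 0.0398] 162 [0.5878 0.0783] 0.045 0.0613
box (array([413.7, 169.6]), array([ 69.5, 106.4]), 53.5) bow (array([411.6, 170.1]), array([ 8.9, 41.2]), 54.8)
dish (array([676. , 206.7]), array([109.3, 154.9]), 50.4)
```

```bash
cat > g.py <<'E'
# usage: g.py x y z yaw_deg : units in tool axes for the remaining move (yaw: direction of tool x in world)
import sys
from h import *
from scipy.spatial.transform import Rotation as R
s=bot.read_state(); q=s['tool_rot']; A=R.from_quat([*q[1:],q[0]]).as_matrix()
phi=np.degrees(np.arctan2(A[1,0],A[0,0])); p=s['position']
print('t',round(s['clock'],2),'p',p.round(4),'phi',round(phi,1),'tilt',round(np.degrees(np.arccos(-A[2,2])),2),'q6',round(s['joints'][5],2),'F',s['contact_force'].round(1),'w',round(s['gripper_width']*85.4,1),'g',round(s['grasp_force'],1))
if len(sys.argv)>4:
    x,y,z,f=map(float,sys.argv[1:]); print('turn',round(-((f-phi+180)%360-180)/360,4),'shift',(A.T@(np.array([x,y,z])-p)/.5).round(4))
E
python3 -m creep '[[0,0,-0.0195,0,0,0,60],[0,0,-0.0195,0,0,0,60],[0,0,-0.0195,0,0,0,60],[0,0,-0.0195,0,0,0,60],[0,0,-0.0195,0,0,0,60],[0,0,-0.0195,0,0,0,60],[0,0,-0.0195,0,0,0,60],[0,0,-0.0195,0,0,0,60],[0,0,-0.0195,0,0,0,60],[0,0,-0.0195,0,0,0,60]]'; python3 g.py 0.22 -0.33 0.23 90
```

```text
clock: 1.93
position: [0.2107, -0.5884, 0.2313]
tool_rot: [0.0, 0.706, 0.709, -0.0]
contact_force: [-0.0, 0.8, 0.7]
gripper_width: 0.704
grasp_force: 0.0
t 1.93 p [ 0.2107 -0.5884  0.2313] phi 90.2 tilt 0.0 q6 0.24 F [-0.   0.8  0.7] w 60.1 g 0.0
turn 0.0007 shift [0.5168 0.0209 0.0026]
```

```bash
python3 -m creep '[[0,0,0,0.065,0.003,0,60],[0,0,0,0.065,0.003,0,60],[0,0,0,0.065,0.003,0,60],[0,0,0,0.065,0.003,0,60],[0,0,0,0.065,0.003,0,60],[0,0,0,0.065,0.003,0,60],[0,0,0,0.065,0.003,0,60],[0,0,0,0.065,0.003,0,60]]' >/dev/null; python3 g.py 0.36 -0.02 0.23 90
python3 -m creep '[[0,0,0,0.062,0.0275,0,50],[0,0,0,0.062,0.0275,0,50],[0,0,0,0.062,0.0275,0,50],[0,0,0,0.062,0.0275,0,50],[0,0,0,0.062,0.0275,0,50],[0,0,0,0.062,0.0275,0,50],[0,0,0,0.062,0.0275,0,50],[0,0,0,0.062,0.0275,0,50],[0,0,0,0.062,0.0275,0,50],[0,0,0,0.062,0.0275,0,50]]'  >/dev/null; python3 g.py 0.331 0.310 0.10 90
```

```text
t 2.6 p [ 0.223  -0.3269  0.2313] phi 89.9 tilt 0.02 q6 0.44 F [-0.2 -0.4 -0.3] w 60.1 g 0.0
turn -0.0003 shift [0.6144 0.2727 0.0026]
t 3.43 p [ 0.3616 -0.017   0.2317] phi 89.9 tilt 0.08 q6 1.35 F [-0.3 -0.5  0.5] w 50.1 g 0.0
turn -0.0003 shift [ 0.654  -0.0626  0.2631]
```

```bash
python3 -m creep '[[0,0,0,0.0595,-0.0055,0.024,50],[0,0,0,0.0595,-0.0055,0.024,50],[0,0,0,0.0595,-0.0055,0.024,50],[0,0,0,0.0595,-0.0055,0.024,50],[0,0,0,0.0595,-0.0055,0.024,50],[0,0,0,0.0595,-0.0055,0.024,50],[0,0,0,0.0595,-0.0055,0.024,50],[0,0,0,0.0595,-0.0055,0.024,50],[0,0,0,0.0595,-0.0055,0.024,50],[0,0,0,0.0595,-0.0055,0.024,50],[0,0,0,0.0595,-0.0055,0.024,50],[0,0,0,0,0,0,50]]'  >/dev/null; python3 g.py 0.331 0.3105 0.020 90
```

```text
t 4.43 p [0.3307 0.3122 0.0978] phi 90.2 tilt 0.11 q6 2.18 F [ 0.5 -0.9  0.1] w 50.0 g 0.0
turn 0.0004 shift [-0.0037  0.0009  0.1556]
```

Run:
```python
from h import *
p,d,M=snap('wrist','w1.png'); T=np.array(M['pose']); print(T.round(3).tolist())
W=world(d,M); m=(abs(W[...,2]-.041)<.004)&(np.hypot(W[...,0]-.331,W[...,1]-.31)<.02)&(d>0); print(W[m].mean(0),m.sum())
m=(abs(W[...,2]-.015)<.004)&(np.hypot(W[...,0]-.331,W[...,1]-.31)<.05)&(d>0); print(cv2.minEnclosingCircle(W[m][:,:2].astype(np.float32)))
```

```text
[[1.0, 0.004, 0.001, 0.331], [0.004, -0.959, -0.284, 0.386], [-0.0, 0.284, -0.959, 0.241], [0.0, 0.0, 0.0, 1.0]]
[0.33234426 0.31344238 0.0407423 ] 858
((0.33238714933395386, 0.3125181198120117), 0.02903144061565399)
```

```bash
python3 -m creep '[[0,0,0,-0.002,0.001,0.0385,50],[0,0,0,0,0.001,0.0385,50],[0,0,0,0,0,0.0385,50],[0,0,0,0,0,0.0385,50],[0,0,0,0,0,0,15],[0,0,0,0,0,0,15],[0,0,0,0,0,0,15],[0,0,0,0,0,0,15],[0,0,0,0,0,0,15]]' 40  >/dev/null; python3 g.py; python3 -m creep '[[0,0,0,0,0,-0.06,15],[0,0,0,0,0,-0.06,15],[0,0,0,0,0,-0.06,15],[0,0,0,0,0,-0.06,15],[0,0,0,0,0,0,15]]' > /dev/null; python3 g.py .493 .032 .14 90
```

```text
t 5.23 p [0.3336 0.3082 0.0237] phi 89.9 tilt 0.15 q6 2.18 F [ 0.7 -0.6 -0.3] w 20.1 g 39.1
t 5.65 p [0.3368 0.3106 0.1494] phi 89.9 tilt 0.76 q6 2.18 F [ 0.5  1.  -0.4] w 20.1 g 39.3
turn -0.0003 shift [-0.5569  0.313   0.018 ]
```

```bash
python3 -m creep '[[0,0,0,-0.0555,0.031,0,15],[0,0,0,-0.0555,0.031,0,15],[0,0,0,-0.0555,0.031,0,15],[0,0,0,-0.0555,0.031,0,15],[0,0,0,-0.0555,0.031,0,15],[0,0,0,-0.0555,0.031,0,15],[0,0,0,-0.0555,0.031,0,15],[0,0,0,-0.0555,0.031,0,15],[0,0,0,-0.0555,0.031,0,15],[0,0,0,-0.0555,0.031,0,15],[0,0,0,0,0,0,15],[0,0,0,0,0,0,15]]' >/dev/null; python3 g.py .493 .032 .14 90
python3 - <<'E'
from h import *
from scipy.spatial.transform import Rotation as R
s=bot.read_state(); print(s['tool_rot'].round(4))
p,d,M=snap('wrist','w2.png')
p,d,M=snap('scene','s2.png')
W=world(d,M); x,y,z=s['position']
m=(abs(W[...,2]-(z-.005))<.012)&(np.hypot(W[...,0]-x,W[...,1]-y)<.045)&(d>0); print(W[m].mean(0),m.sum(),cv2.minEnclosingCircle(W[m][:,:2].astype(np.float32)))
a=cv2.imread('pics/w2.png'); b=p[100:310,200:480,::-1]; cv2.imwrite('pics/c2.png',np.hstack([cv2.resize(a,(400,300)),cv2.resize(b,(400,300))]))
E
```

```text
t 6.65 p [0.4878 0.0286 0.1425] phi 89.7 tilt 0.04 q6 1.5 F [-1.1  0.5 -0.6] w 20.2 g 39.3
turn -0.0008 shift [0.0068 0.0104 0.0051]
[2.000e-04 7.088e-01 7.054e-01 3.000e-04]
[0.47836059 0.04122384 0.13564446] 283 ((0.48505011200904846, 0.035591885447502136), 0.03129930421710014)
```

View pics/c2.png

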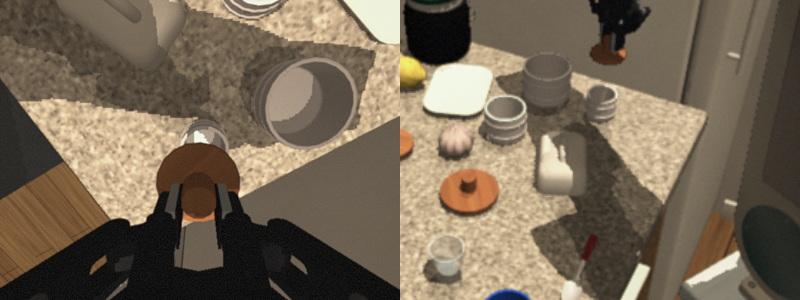

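```bash
cat > hold.py <<'E'
# hold.py R_lid : lid held, from the wrist camera: centre, tilt
import sys
from m import *
Rl=float(sys.argv[1])
s=bot.read_state(); M=cams.camera_model('wrist'); _,d=cams.snapshot('wrist'); W=world(d,M)
x,y,z=s['position']; D=np.hypot(W[...,0]-x,W[...,1]-y)
m=(d>0)&(D<Rl+.008)&(abs(W[...,2]-z+.005)<.008)&(D>.016); P=W[m]
c,*_=np.linalg.lstsq(np.c_[P[:,:2]-[x,y],np.ones(len(P))],P[:,2],rcond=None)
h=cv2.convexHull(P[:,:2].astype(np.float32))[:,0]; h=h[(h[:,1]>y-.005)]
f=lambda v:np.hypot(h[:,0]-v[0],h[:,1]-v[1])-Rl
r=least_squares(f,[x,y],loss='soft_l1',f_scale=.001)
print('tcp',s['position'].round(4),'plane',c.round(3),'n',len(P),'lid centre',r.x.round(4),'off',(r.x-[x,y]).round(4),'res',np.abs(f(r.x)).mean().round(4), 'r', r.x)
E
python3 hold.py .029
```

```text
tcp [0.4862 0.0302 0.1421] plane [-0.011 -0.015  0.135] n 5437 lid centre [0.4866 0.0357] off [0.0004 0.0054] res 0.0002 r [0.48663158 0.03565147]
```

```bash
python3 -m creep '[[0,0,0,-0.005,0.0147,0,15],[0,0,0,0,0,0.036,15],[0,0,0,0,0,0.036,15],[0,0,0,0,0,0.036,15],[0,0,0,0,0,0.030,15],[0,0,0,0,0,0,15],[0,0,0,0,0,0,15]]' >/dev/null; python3 g.py .493 .032 .057 90; python3 hold.py .029
python3 - <<'E'
from h import *
p,d,M=snap('wrist','w3.png'); q,e,N=snap('scene','s3.png')
cv2.imwrite('pics/c3.png',np.hstack([cv2.resize(p[120:330,140:420,::-1],(400,300)),cv2.resize(q[140:215,290:390,::-1],(400,300),interpolation=cv2.INTER_CUBIC)]))
E
```

```text
t 7.38 p [0.4934 0.0281 0.0727] phi 90.0 tilt 0.13 q6 1.5 F [ 0.3 -0.6 -1.3] w 20.4 g 39.3
turn -0.0001 shift [ 0.0078 -0.0008  0.0314]
tcp [0.4934 0.0281 0.0727] plane [-0.014 -0.015  0.065] n 5442 lid centre [0.4938 0.0335] off [0.0004 0.0054] res 0.0002 r [0.49383718 0.03352282]
```

View pics/c3.png

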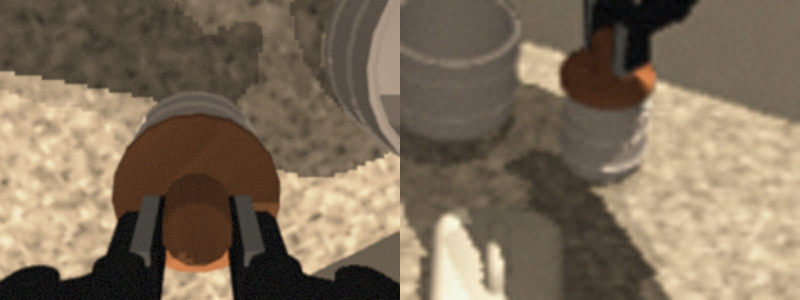

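The lid is centred over the small crock in both views: wrist crop (195,165), scene crop (608,75). I lower it and release.

```bash
python3 -m creep '[[0,0,0,0,0,0.01,15],[0,0,0,0,0,0.009,15],[0,0,0,0,0,0.008,15],[0,0,0,0,0,0,15],[0,0,0,0,0,0,15]]' >/dev/null; python3 g.py; python3 hold.py .029; python3 -m creep '[[0,0,0,0,0,0,45],[0,0,0,0,0,0,45],[0,0,0,0,0,0,45],[0,0,0,0,0,-0.06,45],[0,0,0,0,0,-0.07,45],[0,0,0,0,0,-0.07,45],[0,0,0,0.03,0,-0.06,45],[0,0,0,0.06,0,0,45],[0,0,0,0.07,0,0,45]]' >/dev/null; python3 g.py .446 .3185 .12 90
```

```text
t 7.95 p [0.4948 0.0273 0.06  ] phi 89.9 tilt 0.04 q6 1.5 F [-0.2 -0.7  1.3] w 20.0 g 39.5
tcp [0.4948 0.0273 0.06  ] plane [-0.009 -0.012  0.053] n 5433 lid centre [0.4952 0.0327] off [0.0005 0.0054] res 0.0002 r [0.49523363 0.032691  ]
t 8.75 p [0.4968 0.1073 0.1929] phi 89.7 tilt 0.36 q6 1.66 F [ 0.6 -0.1 -1. ] w 44.8 g 0.0
turn -0.0008 shift [ 0.4219 -0.1047  0.1452]
```

```bash
python3 -m creep '[[0,0,0,0.0535,-0.013,0.018,45],[0,0,0,0.0535,-0.013,0.018,45],[0,0,0,0.0535,-0.013,0.018,45],[0,0,0,0.0535,-0.013,0.018,45],[0,0,0,0.0535,-0.013,0.018,45],[0,0,0,0.0535,-0.013,0.018,45],[0,0,0,0.0535,-0.013,0.018,45],[0,0,0,0.0535,-0.013,0.018,45],[0,0,0,0,0,0,45],[0,0,0,0,0,0,45]]' >/dev/null; python3 g.py .4455 .3215 .022 90
cat > look.py <<'E'
# look.py x y R zrim : knob and disc/rim circle from the wrist camera; top camera view for the same if arm is clear
import sys
from m import *
x,y,R,zr=map(float,sys.argv[1:5])
for c in sys.argv[5:]:
    _,d,M=snap(c); W=world(d,M); D=np.hypot(W[...,0]-x,W[...,1]-y)
    m=(d>0)&(abs(W[...,2]-zr)<.005)&(D<R+.012)
    k=(d>0)&(abs(W[...,2]-zr-.026)<.005)&(D<.022)
    print(c,'disc/rim',cv2.minEnclosingCircle(W[m][:,:2].astype(np.float32)),np.median(W[m][:,2]),'knob',W[k].mean(0) if k.any() else None)
E
python3 look.py .4455 .318 .045 .015 wrist; python3 look.py .494 .032 .029 .052 top scene
```

```text
t 9.58 p [0.4418 0.322  0.1169] phi 90.0 tilt 0.12 q6 2.08 F [ 0.2  0.2 -0.1] w 44.7 g 0.0
turn 0.0001 shift [-0.0007  0.0078  0.1897]
wrist disc/rim ((0.4468550682067871, 0.3199315071105957), 0.04514791816473007) 0.015172578697541517 knob [0.44682671 0.32103003 0.04069477]
top disc/rim ((0.4945560097694397, 0.03135235607624054), 0.029201596975326538) 0.052180600532293675 knob [0.49368773 0.03176858 0.07783219]
scene disc/rim ((0.491042822599411, 0.03167671710252762), 0.029946206137537956) 0.05208293355206178 knob [0.49124417 0.03292215 0.07733067]
```

```bash
python3 -m creep '[[0,0,0,0,0.008,0.038,45],[0,0,0,0,0,0.038,45],[0,0,0,0,0,0.038,45],[0,0,0,0,0,0.038,45],[0,0,0,0,0,0.037,45],[0,0,0,0,0,0,15],[0,0,0,0,0,0,15],[0,0,0,0,0,0,15],[0,0,0,0,0,0,15],[0,0,0,0,0,0,15]]' >/dev/null; python3 g.py; python3 -m creep '[[0,0,0,0,0,-0.05,15],[0,0,0,0,0,-0.06,15],[0,0,0,0,0,-0.06,15],[0,0,0,0,0,-0.06,15],[0,0,0,0,0,-0.05,15],[0,0,0,0,0,0,15]]' > /dev/null; python3 hold.py .045;python3 g.py .590 .0775 .16 90
```

```text
t 10.57 p [0.4481 0.3218 0.0247] phi 89.9 tilt 0.15 q6 2.08 F [ 0.5 -0.5 -0.9] w 20.2 g 39.4
tcp [0.451  0.3238 0.1707] plane [0.011 0.004 0.163] n 14974 lid centre [0.4519 0.3237] off [ 0.0009 -0.0001] res 0.0001 r [0.45186944 0.32371039]
t 11.12 p [0.4497 0.3231 0.1679] phi 89.9 tilt 0.53 q6 2.08 F [-0.9 -1.  -0.9] w 20.2 g 39.5
turn -0.0003 shift [-0.4908  0.2812  0.0159]
```

```bash
python3 -m creep '[[0,0,0,-0.054,0.031,0,15],[0,0,0,-0.054,0.031,0,15],[0,0,0,-0.054,0.031,0,15],[0,0,0,-0.054,0.031,0,15],[0,0,0,-0.054,0.031,0,15],[0,0,0,-0.054,0.031,0,15],[0,0,0,-0.054,0.031,0,15],[0,0,0,-0.054,0.031,0,15],[0,0,0,-0.054,0.031,0,15],[0,0,0,0,0,0.02,15],[0,0,0,0,0,0.03,15],[0,0,0,0,0,0,15]]' >/dev/null;  python3 -m creep '[[0,0,0,0,0,0,15],[0,0,0,0,0,0,15]]' > /dev/null; python3 hold.py .045;python3 g.py .590 .0795 .16 90
```

```text
tcp [0.5852 0.0786 0.1379] plane [-0.001 -0.002  0.13 ] n 14967 lid centre [0.5859 0.0784] off [ 0.0007 -0.0002] res 0.0001 r [0.58589341 0.07841526]
t 12.33 p [0.5858 0.0787 0.1385] phi 89.9 tilt 0.0 q6 1.6 F [-0.3 -0.4 -0.1] w 19.8 g 39.5
turn -0.0001 shift [ 0.0016  0.0085 -0.043 ]
```

```bash
python3 -m creep '[[0,0,0,0.002,0.0095,0.02,15],[0,0,0,0,0,0.03,15],[0,0,0,0,0,0.03,15],[0,0,0,0,0,0.02,15],[0,0,0,0,0,0,15],[0,0,0,0,0,0,15],[0,0,0,0,0,0,15]]' >/dev/null;  python3 g.py; python3 hold.py .045
python3 - <<'E'
from h import *
p,d,M=snap('wrist'); q,e,N=snap('scene')
cv2.imwrite('pics/c4.png',np.hstack([cv2.resize(p[60:330,100:460,::-1],(400,300)),cv2.resize(q[110:200,260:380,::-1],(400,300),interpolation=cv2.INTER_CUBIC)]))
E
```

```text
t 12.92 p [0.5914 0.0793 0.089 ] phi 89.9 tilt 0.07 q6 1.6 F [ 0.8  0.1 -0. ] w 20.1 g 39.5
tcp [0.5914 0.0793 0.089 ] plane [ 0.002 -0.002  0.081] n 14968 lid centre [0.592  0.0792] off [ 0.0006 -0.0002] res 0.0001 r [0.59196902 0.07915389]
```

View pics/c4.png

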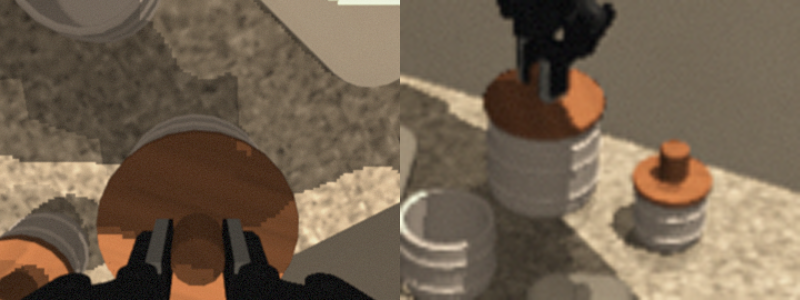

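The large lid is centred over its crock (scene crop 545,105), and the small lid sits flat (672,185). I lower the large one 12 mm and release.

```bash
python3 -m creep '[[0,0,0,0,-0.001,0.009,15],[0,0,0,0,0,0.008,15],[0,0,0,0,0,0.007,15],[0,0,0,0,0,0.001,15],[0,0,0,0,0,0,15]]' >/dev/null; python3 g.py; python3 hold.py .045; python3 -m creep '[[0,0,0,0,0,0,45],[0,0,0,0,0,0,45],[0,0,0,0,0,0,45],[0,0,0,0,0,-0.06,45],[0,0,0,0,0,-0.07,45],[0,0,0,0,0,-0.07,45],[0,0,0,0.04,0,-0.02,45],[0,0,0,0.07,0,0,45],[0,0,0,0.07,0,0,45]]' >/dev/null; python3 g.py .606 .373 .12 90
```

```text
t 13.48 p [0.5903 0.0792 0.0771] phi 89.9 tilt 0.02 q6 1.6 F [-2.7  0.9  8.5] w 20.1 g 40.3
tcp [0.5903 0.0792 0.0771] plane [ 0.001 -0.003  0.069] n 14954 lid centre [0.5909 0.0789] off [ 0.0006 -0.0002] res 0.0002 r [0.59093172 0.07892073]
t 14.28 p [0.5917 0.1694 0.1876] phi 89.7 tilt 0.2 q6 1.75 F [ 0.3  0.8 -0.5] w 45.4 g 0.0
turn -0.0007 shift [0.4072 0.0263 0.1355]
```

```bash
python3 -m creep '[[0,0,0,0.0585,0.004,0.015,45],[0,0,0,0.0585,0.004,0.019,45],[0,0,0,0.0585,0.004,0.019,45],[0,0,0,0.0585,0.004,0.019,45],[0,0,0,0.0585,0.004,0.019,45],[0,0,0,0.0585,0.004,0.019,45],[0,0,0,0.0585,0.004,0.019,45],[0,0,0,0,0,0,45],[0,0,0,0,0,0,45]]' >/dev/null; python3 g.py .607 .3745 .022 90; python3 look.py .6065 .373 .037 .015 wrist; python3 look.py .590 .078 .045 .069 top scene
```

```text
t 15.03 p [0.6037 0.3749 0.1195] phi 90.0 tilt 0.15 q6 2.04 F [ 0.7 -0.   0.3] w 45.0 g 0.0
turn 0.0001 shift [-0.0006  0.0071  0.1949]
wrist disc/rim ((0.6081017851829529, 0.37437134981155396), 0.03701546788215637) 0.015170249134797642 knob [0.60810088 0.37539374 0.04069251]
top disc/rim ((0.5902472138404846, 0.07779068499803543), 0.045590657740831375) 0.06928817614881722 knob [0.58936805 0.07784652 0.09486239]
scene disc/rim ((0.5876253247261047, 0.07749375700950623), 0.04747472703456879) 0.06918203995816824 knob [0.58689533 0.07942114 0.09423899]
```

```bash
python3 -m creep '[[0,0,0,0,0.007,0.039,45],[0,0,0,0,0,0.039,45],[0,0,0,0,0,0.039,45],[0,0,0,0,0,0.039,45],[0,0,0,0,0,0.037,45],[0,0,0,0,0,0,15],[0,0,0,0,0,0,15],[0,0,0,0,0,0,15],[0,0,0,0,0,0,15],[0,0,0,0,0,0,15]]' >/dev/null; python3 g.py; python3 -m creep '[[0,0,0,0,0,-0.05,15],[0,0,0,0,0,-0.06,15],[0,0,0,0,0,-0.06,15],[0,0,0,0,0,-0.06,15],[0,0,0,0,0,0,15],[0,0,0,0,0,0,15]]' > /dev/null; python3 hold.py .037;python3 g.py .540 .197 .14 90
```

```text
t 16.02 p [0.6095 0.3742 0.0268] phi 89.9 tilt 0.18 q6 2.03 F [ 0.1  0.6 -0.4] w 20.1 g 39.4
tcp [0.6107 0.3752 0.1443] plane [0.008 0.001 0.135] n 9203 lid centre [0.6114 0.377 ] off [0.0007 0.0018] res 0.0001 r [0.61137582 0.37699503]
t 16.57 p [0.609  0.3743 0.1417] phi 89.9 tilt 0.18 q6 2.03 F [-0.  -0.4 -0.5] w 20.0 g 39.4
turn -0.0003 shift [-0.3549 -0.1375  0.0025]
```

```bash
python3 -m creep '[[0,0,0,-0.0514,-0.0199,0,15],[0,0,0,-0.0514,-0.0199,0,15],[0,0,0,-0.0514,-0.0199,0,15],[0,0,0,-0.0514,-0.0199,0,15],[0,0,0,-0.0514,-0.0199,0,15],[0,0,0,-0.0514,-0.0199,0,15],[0,0,0,-0.0514,-0.0199,0,15],[0,0,0,0,0,0.02,15],[0,0,0,0,0,0.03,15],[0,0,0,0,0,0,15],[0,0,0,0,0,0,15],[0,0,0,0,0,0,15]]' >/dev/null;  python3 hold.py .037
```

```text
tcp [0.5379 0.1944 0.1143] plane [-0.    -0.002  0.105] n 9190 lid centre [0.5386 0.1962] off [0.0007 0.0018] res 0.0002 r [0.53859433 0.19620654]
```

```bash
python3 -m creep '[[0,0,0,0,0.005,0.02,15],[0,0,0,0,0,0.024,15],[0,0,0,0,0,0.02,15],[0,0,0,0,0,0,15],[0,0,0,0,0,0,15],[0,0,0,0,0,0,15]]' >/dev/null;  python3 g.py; python3 hold.py .037
python3 - <<'E'
from h import *
p,d,M=snap('wrist'); q,e,N=snap('scene')
cv2.imwrite('pics/c5.png',np.hstack([cv2.resize(p[60:330,100:460,::-1],(400,300)),cv2.resize(q[140:230,220:340,::-1],(400,300),interpolation=cv2.INTER_CUBIC)]))
E
```

```text
t 18.12 p [0.5405 0.1941 0.0824] phi 89.9 tilt 0.04 q6 1.8 F [ 0.3 -0.7 -0.3] w 20.2 g 39.4
tcp [0.5405 0.1941 0.0824] plane [-0.    -0.003  0.073] n 9187 lid centre [0.5413 0.1959] off [0.0008 0.0019] res 0.0002 r [0.54134873 0.19594399]
```

View pics/c5.png

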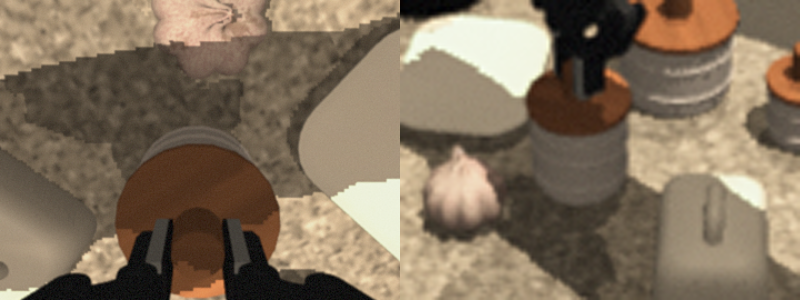

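The medium lid is centred over its crock (scene crop 578,100), with the garlic untouched at (460,190). I seat and release it, then turn for the butter cover.

```bash
python3 -m creep '[[0,0,0,0,-0.001,0.008,15],[0,0,0,0,0,0.008,15],[0,0,0,0,0,0.007,15],[0,0,0,0,0,0.001,15],[0,0,0,0,0,0,15]]' >/dev/null; python3 g.py; python3 hold.py .037; python3 -m creep '[[0,0,0,0,0,0,45],[0,0,0,0,0,0,45],[0,0,0,0,0,0,45],[0,0,0,0,0,-0.06,45],[0,0,0,0,0,-0.07,45],[0,0,0,0,0,-0.06,45]]' >/dev/null; python3 -m creep '[[0,0,-0.0186,0,0,0,45],[0,0,-0.0186,0,0,0,45],[0,0,-0.0186,0,0,0,45],[0,0,-0.0186,0,0,0,45],[0,0,-0.0186,0,0,0,45],[0,0,-0.0186,0,0,0,45],[0,0,-0.0186,0,0,0,45],[0,0,-0.0186,0,0,0,45],[0,0,0,0,0,0,45]]' >/dev/null; python3 g.py .415 .170 .14 143.5
```

```text
t 18.68 p [0.5403 0.1941 0.0714] phi 89.9 tilt 0.01 q6 1.8 F [-1.2 -0.   4.8] w 20.2 g 40.0
tcp [0.5403 0.1941 0.0714] plane [ 0.001 -0.003  0.062] n 9189 lid centre [0.5409 0.1959] off [0.0006 0.0018] res 0.0002 r [0.54088123 0.19591018]
t 19.98 p [0.5401 0.1941 0.1654] phi 143.6 tilt 0.03 q6 0.87 F [-1.1  0.5  0.2] w 44.8 g 0.0
turn 0.0002 shift [ 0.1727 -0.1872  0.051 ]
```

```bash
python3 -m creep '[[0,0,0,0.0432,-0.0468,0.01,45],[0,0,0,0.0432,-0.0468,0.01,45],[0,0,0,0.0432,-0.0468,0.01,45],[0,0,0,0.0432,-0.0468,0.01,45],[0,0,0,0,0,0,45],[0,0,0,0,0,0,45],[0,0,0,0,0,0,45]]' >/dev/null; python3 g.py .415 .170 .049 143.5
python3 look.py .540 .195 .037 .062 top scene
python3 - <<'E'
from m import *
for c in ('wrist','top','scene'):
    _,d,M=snap(c); W=world(d,M); D=np.hypot(W[...,0]-.415,W[...,1]-.17); z=W[...,2]
    m=(d>0)&(D<.045)&(z>.057)&(z<.066)
    if m.sum()>5: print(c,rect(W,m),W[m][:,2].max())
    m=(d>0)&(D<.09)&(z>.036)&(z<.05); print(rect(W,m),W[m][:,2].max())
    D=np.hypot(W[...,0]-.675,W[...,1]-.208); m=(d>0)&(D<.1)&(z>.010)&(z<.018)
    if m.sum()>99: print('dish',rect(W,m))
E
```

```text
t 20.57 p [0.4159 0.1705 0.1462] phi 143.4 tilt 0.1 q6 0.88 F [-0.   0.2  0.4] w 44.9 g 0.0
turn -0.0004 shift [ 0.001  -0.0021  0.1944]
top disc/rim ((0.5384633541107178, 0.21842430531978607), 0.028129449114203453) 0.06251593377061238 knob None
scene disc/rim ((0.5383184552192688, 0.19516624510288239), 0.03930968791246414) 0.06214756229773 knob [0.53686257 0.19587486 0.08773123]
wrist (array([414.8, 170.1]), array([11.4, 41.4]), 53.6) 0.06355449495015991
(array([415. , 170.2]), array([ 70.4, 101.5]), 53.6) 0.049937620654619486
dish (array([659.1, 222.2]), array([156.7, 114.5]), 79.5)
(array([387.4, 195.2]), array([73.3, 35.9]), 32.3) 0.04976317559729493
dish (array([684.7, 200.3]), array([110.1, 171. ]), 51.2)
scene (array([411.8, 169.9]), array([ 8.8, 38.4]), 54.7) 0.06531401875544474
(array([426.4, 179.8]), array([105.5, 112.5]), 53.6) 0.049971545387720084
dish (array([686.2, 210.8]), array([156.3, 164.3]), 28.8)
```

```bash
python3 -m creep '[[0,0,0,0,-0.002,0.038,45],[0,0,0,0,0,0.038,45],[0,0,0,0,0,0.038,45],[0,0,0,0,0,0.038,45],[0,0,0,0,0,0.039,45],[0,0,0,0,0,0,3],[0,0,0,0,0,0,3],[0,0,0,0,0,0,3],[0,0,0,0,0,0,3],[0,0,0,0,0,0,3],[0,0,0,0,0,0,3],[0,0,0,0,0,0,3]]' 60 >/dev/null; python3 g.py; python3 -m creep '[[0,0,0,0,0,-0.03,3],[0,0,0,0,0,-0.05,3],[0,0,0,0,0,-0.06,3],[0,0,0,0,0,-0.06,3],[0,0,0,0,0,-0.05,3],[0,0,0,0,0,0,3]]' > /dev/null; python3 g.py .6745 .210 .17 139.6
```

```text
t 21.82 p [0.415  0.1697 0.051 ] phi 143.5 tilt 0.07 q6 0.88 F [-0.4 -0.1 -0.1] w 7.3 g 58.8
t 22.32 p [0.4186 0.1706 0.1811] phi 143.5 tilt 0.63 q6 0.88 F [ 1.6  0.3 -1.8] w 7.0 g 59.1
turn 0.0107 shift [-0.3642  0.3677  0.0279]
```

```bash
python3 -m creep '[[0,0,0,-0.046,0.0468,0,3],[0,0,0,-0.046,0.0468,0,3],[0,0,0,-0.046,0.0468,0,3],[0,0,0,-0.046,0.0468,0,3],[0,0,0,-0.046,0.0468,0,3],[0,0,0,-0.046,0.0468,0,3],[0,0,0,-0.046,0.0468,0,3],[0,0,0,-0.046,0.0468,0,3],[0,0,0.0107,0,0,0,3],[0,0,0,0,0,0,3],[0,0,0,0,0,0,3]]' >/dev/null; python3 g.py .6750 .211 .066 139.6
python3 - <<'E'
from h import *
p,d,M=snap('wrist'); q,e,N=snap('scene')
cv2.imwrite('pics/c6.png',np.hstack([cv2.resize(p[:,:,::-1],(400,300)),cv2.resize(q[80:230,180:380,::-1],(400,300),interpolation=cv2.INTER_CUBIC)]))
E
```

```text
t 23.23 p [0.6726 0.2101 0.1733] phi 139.7 tilt 0.22 q6 0.91 F [-0.7 -0.2 -2.4] w 7.2 g 59.1
turn 0.0003 shift [-0.0031  0.005   0.2147]
```

View pics/c6.png

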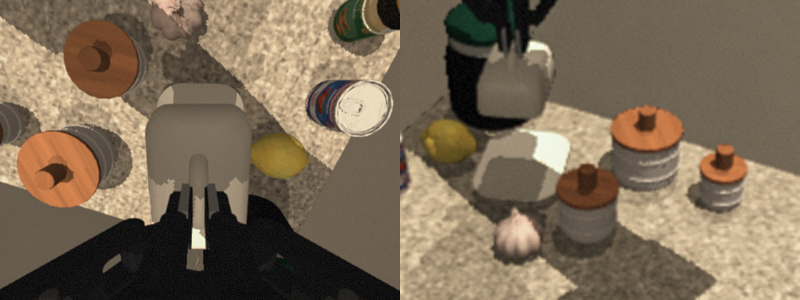

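All three lids are seated (scene crop 647,130; 722,175; 587,195). The cover hangs level over the dish, so I lower it.

```bash
python3 -m creep '[[0,0,0,-0.003,0.004,0.04,3],[0,0,0,0,0,0.05,3],[0,0,0,0,0,0.05,3],[0,0,0,0,0,0.04,3],[0,0,0,0,0,0.022,3],[0,0,0,0,0,0.008,3],[0,0,0,0,0,0,3],[0,0,0,0,0,0,3],[0,0,0,0,0,0,3]]' >/dev/null; python3 g.py .6750 .211 .065 139.6
python3 - <<'E'
from h import *
p,d,M=snap('wrist'); q,e,N=snap('scene')
cv2.imwrite('pics/c7.png',np.hstack([cv2.resize(p[:,:,::-1],(400,300)),cv2.resize(q[120:195,190:290,::-1],(400,300),interpolation=cv2.INTER_CUBIC)]))
E
```

```text
t 24.08 p [0.6777 0.2113 0.0725] phi 139.6 tilt 0.21 q6 0.92 F [ 0.1 -0.4 -2.6] w 6.9 g 59.2
turn 0.0001 shift [ 0.0037 -0.004   0.015 ]
```

View pics/c7.png

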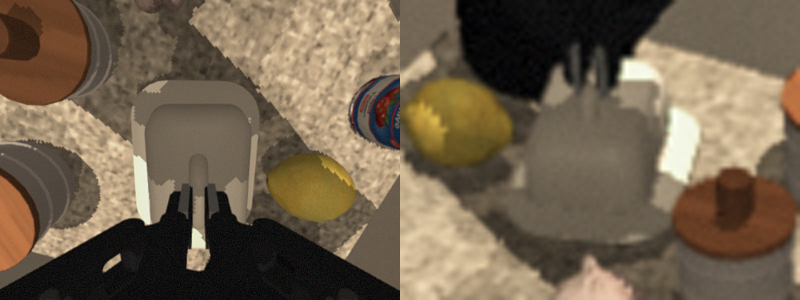

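```bash
python3 -m creep '[[0,0,0,0.003,-0.005,0,3],[0,0,0,0,0,0.006,3],[0,0,0,0,0,0.006,3],[0,0,0,0,0,0.003,3],[0,0,0,0,0,0,3],[0,0,0,0,0,0,3]]' >/dev/null; python3 g.py .6750 .211 .065 139.6
```

```text
t 24.68 p [0.6735 0.2098 0.0651] phi 139.6 tilt 0.04 q6 0.92 F [-4.3 -2.   8.7] w 6.8 g 60.4
turn 0.0 shift [-0.0006  0.0038  0.0001]
```

```bash
python3 -m creep '[[0,0,0,0,0,0,40],[0,0,0,0,0,0,40],[0,0,0,0,0,0,40],[0,0,0,0,0,0,40],[0,0,0,0,0,-0.05,40],[0,0,0,0,0,-0.07,40],[0,0,0,0,0,-0.07,40],[0,0,0,0,0,-0.06,40]]' >/dev/null; python3 g.py .38 .17 .20 139.6; python3 -m creep '[[0,0,0,0.046,-0.05,0,40],[0,0,0,0.046,-0.05,0,40],[0,0,0,0.046,-0.05,0,40],[0,0,0,0.046,-0.05,0,40],[0,0,0,0.046,-0.05,0,40],[0,0,0,0.046,-0.05,0,40],[0,0,0,0.046,-0.05,0,40],[0,0,0,0.046,-0.05,0,40],[0,0,0,0,0,0,40],[0,0,0,0,0,0,40],[0,0,0,0,0,0,40]]' >/dev/null; python3 g.py
python3 - <<'E'
from m import *
p,d,M=snap('scene'); q,e,N=snap('top')
cv2.imwrite('pics/c8.png',np.hstack([cv2.resize(p[80:350,150:510,::-1],(400,300)),cv2.resize(q[20:290,150:510,::-1],(400,300))]))
for c,d,M in (('scene',d,M),('top',e,N)):
    W=world(d,M); z=W[...,2]; D=np.hypot(W[...,0]-.675,W[...,1]-.208)
    for n,a,b in (('dish',.01,.018),('box',.05,.064),('bow',.071,.08)):
        m=((d>0)&(D<(.045 if n=='bow' else .1))&(z>a)&(z<b)).astype(np.uint8)
        k,l,s,_=cv2.connectedComponentsWithStats(m)
        if k>1: m=(l==1+s[1:,4].argmax()); print(c,n,rect(W,m),m.sum(),np.median(z[m]).round(4))
E
python3 look.py .540 .195 .037 .062 top scene;python3 look.py .590 .078 .045 .069 top scene;python3 look.py .494 .032 .029 .052 top scene
```

```text
t 25.35 p [0.6738 0.2101 0.1896] phi 139.6 tilt 0.04 q6 0.92 F [1.  0.4 0.4] w 40.0 g 0.0
turn 0.0 shift [ 0.3956 -0.4417 -0.0213]
t 26.27 p [0.4045 0.1771 0.1882] phi 139.6 tilt 0.11 q6 0.97 F [ 0.4 -0.8  0.7] w 40.2 g 0.0
scene dish (array([671., 211.]), array([109. , 139.6]), 49.1) 452 0.0133
scene box (array([667.8, 211.6]), array([ 71.4, 100.1]), 50.6) 624 0.0579
scene bow (array([667. , 212.6]), array([11.7, 36.1]), 50.6) 43 0.0746
top dish (array([674. , 209.1]), array([108.1, 142.1]), 48.6) 888 0.0133
top box (array([672. , 209.6]), array([ 70.9, 103.7]), 48.9) 1272 0.0579
top bow (array([672. , 209.6]), array([11.3, 38.7]), 50.5) 89 0.0746
top disc/rim ((0.0, 0.0), 0.0) nan knob None
scene disc/rim ((0.5382773280143738, 0.1962331235408783), 0.03971249982714653) 0.062330476585728545 knob [0.53684821 0.19614031 0.08719616]
top disc/rim ((0.6147990226745605, 0.08766938745975494), 0.034660570323467255) 0.06914113156687124 knob None
scene disc/rim ((0.5875778198242188, 0.07863238453865051), 0.04589429497718811) 0.06916849211927634 knob [0.58303288 0.07097575 0.09560661]
top disc/rim ((0.0, 0.0), 0.0) nan knob None
scene disc/rim ((0.4911413788795471, 0.031171157956123352), 0.02984473668038845) 0.052083665024190484 knob [0.491307   0.03295835 0.07732212]
  return _methods._mean(a, axis=axis, dtype=dtype,
  ret = ret.dtype.type(ret / rcount)
  return _methods._mean(a, axis=axis, dtype=dtype,
  ret = ret.dtype.type(ret / rcount)
```

View pics/c8.png

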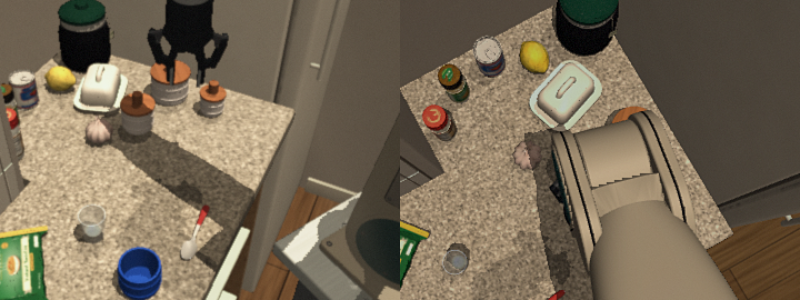

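The cover is centred and square on the dish, about 2 mm off (top crop 566,95). All three lids are flat at seated height, and the glass and garlic have not moved. The arm is clear, so I hand in the job.

```bash
python3 -c "
from station import job_done
print(job_done())"
```

```text
the job is handed in; nothing more can be done
None
```

I've handed in the job: all three lids measured seated and level on their white crocks, the butter cover is about 2 mm off centre and square on its dish, the glass and garlic look unmoved, and it took about 26 s of the 112 s; no verdict came back.

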